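Lift a tacky ball finial with tongs

ROBOT

A 6-joint arm with a two-finger parallel gripper is mounted at the origin on the work surface. World frame = base frame: x ahead of the robot, y to its left, z up, the work surface at z = 0. Lengths are in m, angles in rad, forces in N, time in s.
With the tool pointing down it reaches from about 0.35 to 0.775 m from the base axis. Payload 7.3 kg.
Tool frame: the origin (TCP) lies between the finger pads; the fingertips stand 14 mm ahead of it and the grasp point (between the pads) lies 5 mm behind it; z points along the fingers, y is the direction in which the jaws open and shut (so a half turn about z gives the same grasp; the last joint's range is limited). The gripper opens to 92 mm and grips with 3 to 60 N. Pads are 19 mm wide; open, the fingers measure 130 mm over their backs; the gripper's body (75 mm by 190 mm) begins 47 mm behind the grasp point.
Start: joints at [1.072, 0.342, 1.524, -0, 1.275, -0.146], TCP at [0.181, 0.493, 0.241] pointing down, gripper open.
Joint ranges: [-2.53, 2.53], [-0.77, 2.02], [0.04, 2.7], [-1, 4.14], [0.28, 2.66], [-3.11, 3.11]. Speed limits (rad/s): [2.57, 2.57, 3.14, 3.14, 3.14, 3.14].

INTERFACE

Orientations are given as [roll, pitch, yaw] about the fixed x, y, z axes, in that order (R = Rz(yaw) Ry(pitch) Rx(roll)).
In Python, from cell import robot gives the robot as it stands.
- The arm moves only by the shell command python3 -m creep 'ROWS' [FORCE]. ROWS is JSON, a list that holds one entry, the list of rows, each a list of 7 numbers: the shift along the tool's x, y, z in cm, then the turn, a rotation vector about the tool's x, y, z in degrees, then the gripper command: -1 is shut, 1 is fully open, values between are in proportion. In form: [[[tx, ty, tz, wx, wy, wz, gripper], ...]]. A call has 1 to 8 rows; each row is the pose to reach, as a shift and turn from the pose measured when the call began, along the tool's axes at that moment; what a row does not reach only later rows make up. A row lasts 1/10 s, in which the tool goes at most 50 mm and 8.59 degrees, less where a joint would pass 70% of its speed; a pose out of reach is approached as far as the arm can. A call with a gripper value outside its range is refused whole. The fingers move at their own pace and stop on an object; FORCE is the grip in N (left out, the last holds). Time passes only in rows, so rows that repeat a pose let the fingers close. It gives the time, the measured TCP pose, the force and the opening at its end, in the units of the state.
- robot.observe(): the state, without advancing time (a new reading comes with each control period).
- robot.read_camera(name): name is "scene" or "side" or "wrist"; returns the picture (420x560x3 uint8, red, green, blue); there is no depth.
- robot.camera_params(name): a dict with "camera_matrix" (3x3 intrinsics, pixels), "R" (3x3) and "t" (3): a world point X has camera coordinates R X + t. Camera axes: x right, y down, z forward; pixel columns grow to the right and rows downward; lengths in m; the calibration is good to about 2 mm. A picture is of the moment at which its call begins: read the wrist's pose just before it. camera_params takes no time and is no camera call; for the wrist camera it gives the pose at the moment of the call.
- robot.hand_in(): hands the job in, once; it reports no verdict.
Trained networks look in the newest picture that a camera, given by its name, has taken for a name from the list of things; names that differ only in an ending like _2 or _b are one class to them, and where a whole thing is asked for, a point or a joint stands for the part that bears it (a point fixed in the world has none). Each returns a list of dicts, best first, with "score" (0 to 1); they miss things now and then, are a little off and sometimes report something else, mostly with a low value. They report only what shows in the picture. A call takes as long as a camera call. They do not tell look-alikes from the thing itself.
- robot.look_for(camera, label): "centre" ([x, y, z] in m, in the coordinates of the camera as it stood for that picture, good to about 4 mm: the middle of the surface that is visible of it).
- robot.masks_of(camera, label): "mask" (420x560 bool, what is visible of it).
The state is a dict: "time": time; "qpos": joint angles; "qvel": joint speeds; "joint_efforts": joint torques, N m; "tool_pos": TCP position; "tool_rot": TCP orientation; "contact_force": force on the tool from outside, world axes, zero at the start; "torque": the same for the moment, N m; "opening": finger opening in m.
Only numpy, scipy, OpenCV 4.12 (cv2) and the standard library are available. Lean on these libraries where they do the work, as an engineer would, in place of code of your own. Each camera call takes 0.05 s, during which the arm holds its last target.

TASK

The lacquer on the curtain-pole finials is still tacky, so no hand or gripper may touch them: take the tongs from their rest, close them on the ball-shaped finial standing on the drying rack, and lift it about 10 cm or more above where it stood. Finish while still holding it still in the air between the tips of the tongs. Leave the spear-shaped finial, the drum-shaped finial and the lacquer jar where they are.

Things in the scene. Friction and masses are not known exactly. Their poses are not given: they have to be found in the camera images.
- tongs_grip (a point): Sprung steel tongs on their side on their rest, V opening sideways. Point on their middle line between the black grip pads (outer faces, 44 mm long, 24 high), half-way up (48 mm above the table at first), near the centre of mass. x: towards the tips, z up. Grip across the pads along y: 61 mm wide open, about 44 when closed on the ball. At 57 mm they can be carried with the tips still wide open.
- tongs_tips (a point): Point midway between the two black tip pads of the tongs (26 mm long, 26 high, parallel when closed on the ball), 88 mm ahead of tongs_grip along x, half-way up, same axes. Gap between the tip pads: 73 mm fully open, 66 mm when squeezed to 57 mm over the grip pads. Arm plus pad is about 9 mm thick. The tongs end 13 mm ahead of this point.
- tongs_left (a joint): How far each arm of the tongs is closed, rad: 0 fully open, about 0.08 closed on the 40 mm ball, 0.16 at the stop. Both arms move alike.
- ball_centre (a point): Centre of the ball of the ball-shaped turned wooden finial: ball 40 mm in diameter on a thin neck and a round flat foot 36 mm in diameter; the centre is 29 mm above the underside of the foot; 49 mm tall in all, 28 to 56 g. It stands upright and loose on the drying rack. Which of the three places along the rack it has varies.
- ball_finial: The same ball finial; origin at the centre of the underside of its foot, z up.
- spear_finial: Wooden finial of the same foot with a pointed cone, 36 mm in diameter, 64 mm tall; origin at the centre of its underside. To be left alone.
- drum_finial: Wooden finial of the same foot with a flat-topped drum, 40 mm in diameter, 40 mm tall; origin at the centre of its underside. To be left alone.
- rack: Fixed drying rack: a wooden board 110 mm (x) by 320 mm (y), top 40 mm above the table. Origin at the table under its centre; its x axis points away from the robot. The three finials stand in a row within about 12 mm of its y axis, at about -110, 0 and +110 mm along it.
- tongs: The tongs as a whole, 230 mm long, 24 mm high, 0.1 kg: two flat upright arms hinged to a tail block that ends 124 mm behind tongs_grip. Origin 12 mm under tongs_grip, same axes. Spring: the grip pads start to close at about 5 N and need about 8 N to come to 44 mm; more squeeze holds the ball harder (about half of the extra reaches the tips). Let go, they spring open.
- lacquer_jar: Glass jar with a metal lid, 60 mm in diameter, 75 mm tall; origin at the centre of its underside. To be left alone.
- rest: Fixed wooden rest of the tongs: board 220 (x) by 130 mm (y), 8 mm thick, with two cross bars 18 mm wide whose tops, 36 mm above the table, carry the tongs. Origin at the table under its centre, x along the tongs; bars centred at x = -90 and +62 mm. tongs_grip lies within about 8 mm of the origin in x and y.
Things that resemble listed ones, but are neither listed nor needed, are in the scene too. Leave any green look-alike of the tongs alone.

How it is judged:
On the way, in this order (a step that is already met when the one before it is completed fails the run):
1. the tongs are lifted off their rest by the gripper while the ball finial still stands on the rack (height (world z) of tongs_grip above 0.058 m and contact force between the fingers and tongs above 0.5 N and distance of ball_centre from where it was at the start of the episode below 0.02 m and contact force between ball_finial and tongs below 0.1 N), for 0.2 s.
2. the tongs are closed on the ball finial (contact force between tongs and ball_finial above 0.5 N and distance between ball_centre and tongs_tips below 0.03 m and contact force between the fingers and tongs above 0.5 N and value of joint tongs_left above 0.05 rad), for 0.2 s.
At the end, for the whole second after the job is handed in: Ball finial still (under 5 cm/s), its centre within 30 mm of the point between the closed tongs' tips, 80 mm or more above where it stood, touched by no part of the robot; gripper squeezing the tongs; other finials within 20 mm, jar within 30 mm of their starts (all of step 2 and z of ball_centre in the frame of rack above 0.149 m and contact force between the arm and ball_finial below 0.1 N and linear speed of ball_finial below 0.05 m/s and distance of each of spear_finial, drum_finial from where it was at the start of the episode below 0.02 m and distance of lacquer_jar from where it was at the start of the episode below 0.03 m); the arm keeps its last pose, push and grip.
It fails at once if the robot itself touches the ball finial (contact force between any of the fingers, the arm and ball_finial above 0.3 N).
It fails at once if the robot touches another finial, or one is knocked over or shifted (contact force between any of the arm, the fingers and spear_finial above 0.3 N or contact force between any of the arm, the fingers and drum_finial above 0.3 N or distance of any of spear_finial, drum_finial from where it was at the start of the episode above 0.02 m or angle between any of spear_finial, drum_finial's own z axis and vertical above 0.4 rad).
It fails at once if the lacquer jar is shifted or tipped (distance of lacquer_jar from where it was at the start of the episode above 0.03 m or angle between lacquer_jar's own z axis and vertical above 0.4 rad).
It also fails if it takes over 48 s, if anything falls off the work surface, if the arm or the gripper's body presses on something with over 40 N, if the wrist force passes 120 N, or if a joint passes its speed limit or range.

## Working session

There is one attempt and no reset: what is moved stays moved. The work goes in short steps, Python scripts to look and compute and a shell command to move; the robot and the scene stay as the last step left them, time stands still between calls to the robot, and variables do not carry over. Pictures are saved under pics/ and viewed, and the job is handed in when it is done.

```bash
ls; mkdir -p pics; python3 - <<'E'
from cell import robot
import cv2
s=robot.observe(); print(s)
for c in ["scene","side","wrist"]:
    p=robot.camera_params(c); print(c,p)
    im=robot.read_camera(c); cv2.imwrite(f"pics/{c}0.png",im[:,:,::-1])
E
```

```text
pics
{'time': 0.0, 'qpos': array([ 1.07197621e+00,  3.42690947e-01,  1.52501346e+00, -1.18308745e-05,
        1.27540677e+00, -1.46024959e-01]), 'qvel': array([ 9.30590095e-05,  8.46901935e-04, -2.08417005e-03, -7.48265257e-04,
        1.57393200e-03, -3.84007890e-04]), 'joint_efforts': array([ 1.43745830e-03, -4.31231368e+01, -2.44228417e+01,  7.18742958e-02,
        5.57643129e-02, -1.11974286e-04]), 'tool_pos': array([0.18120618, 0.49232312, 0.24006269]), 'tool_rot': array([-3.14008865e+00, -2.09761998e-04,  2.78880079e+00]), 'contact_force': array([-0.34397607,  0.53899627, -0.35922079]), 'torque': array([-0.03123522,  0.03731089,  0.00858956]), 'opening': 0.09192845163679617}
scene {'camera_matrix': array([[527.58503764,   0.        , 283.94264387],
       [  0.        , 527.58503764, 201.05182028],
       [  0.        ,   0.        ,   1.        ]]), 'R': array([[-0.30174785,  0.95323849,  0.01687045],
       [ 0.58214474,  0.19823383, -0.78854984],
       [-0.75502035, -0.22812218, -0.61473941]]), 't': array([ 0.20010831, -0.20989177,  1.62488239])}
side {'camera_matrix': array([[514.62      ,   0.        , 274.49933863],
       [  0.        , 514.62      , 205.93916054],
       [  0.        ,   0.        ,   1.        ]]), 'R': array([[ 0.7072852 , -0.7068465 ,  0.01075504],
       [-0.5383396 , -0.54840971, -0.63987285],
       [ 0.45819005,  0.44678273, -0.76840554]]), 't': array([-0.4125464 ,  0.25995683,  1.33975916])}
wrist {'camera_matrix': array([[370.23296164,   0.        , 280.07117866],
       [  0.        , 370.23296164, 206.56576035],
       [  0.        ,   0.        ,   1.        ]]), 'R': array([[ 0.34553098,  0.93840673, -0.00107673],
       [ 0.89441254, -0.32898423,  0.30297788],
       [ 0.28396225, -0.10565128, -0.95299698]]), 't': array([-0.52428572, -0.03772877,  0.39217283])}
```

View pics/scene0.png

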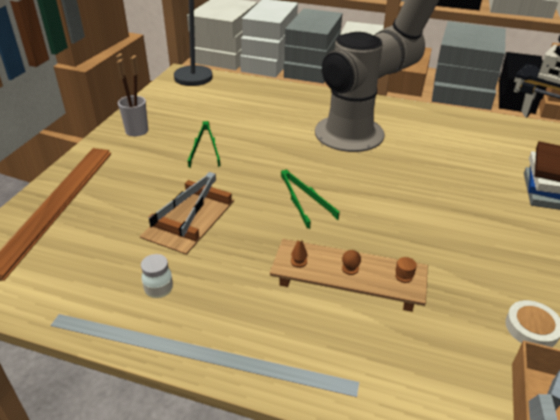

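View pics/side0.png

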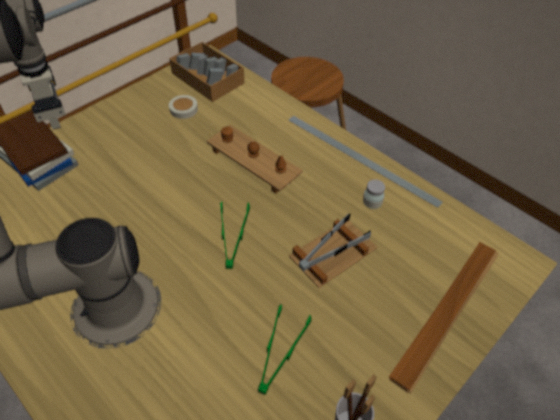

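View pics/wrist0.png

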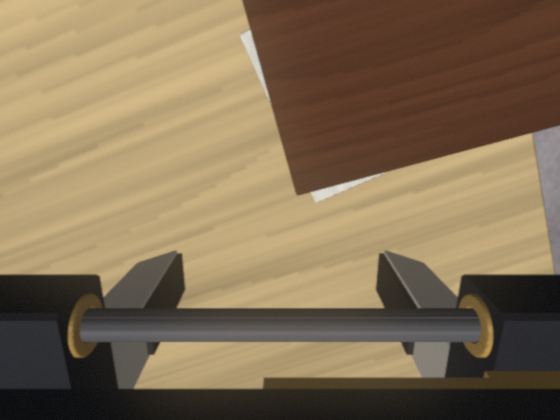

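The scene view shows grey tongs on the rest at about (185,210) and two green look-alikes at (205,145) and (310,198). On the rack are the spear (300,252), ball (351,260) and drum (405,268), with the jar at (156,275). In the side view the tongs are at (335,245), ball (253,149), spear (281,164) and drum (227,133). The wrist view shows none of these.

```bash
cat > h.py <<'E'
from cell import robot
import cv2, numpy as np
def P(c):
    p=robot.camera_params(c); return p["camera_matrix"],np.array(p["R"]),np.array(p["t"])
def toworld(p,x): K,R,t=p; return R.T@(np.array(x)-t)
def proj(p,X): K,R,t=p; u=K@(R@np.array(X)+t); return u[:2]/u[2]
def tri(obs):
    # obs: list of (p,uv)
    A=[];b=[]
    for (K,R,t),uv in obs:
        d=R.T@np.linalg.solve(K,[uv[0],uv[1],1]); d/=np.linalg.norm(d); c=-R.T@t
        M=np.eye(3)-np.outer(d,d); A.append(M); b.append(M@c)
    A=np.vstack(A);b=np.hstack(b); x,_,_,_=np.linalg.lstsq(A,b,rcond=None)
    return x,np.linalg.norm(A@x-b)
E
python3 - <<'E'
from h import *
np.set_printoptions(precision=4,suppress=True)
for l in ["ball_finial","spear_finial","drum_finial","tongs","lacquer_jar","rack","rest","tongs_grip","tongs_tips","ball_centre"]:
    for c in ["scene","side"]:
        p=P(c)
        for r in robot.look_for(c,l)[:3]:
            w=toworld(p,r["centre"]); print(l,c,round(r["score"],2),w,proj(p,w).round(0))
print(robot.observe()["time"])
E
```

```text
ball_finial scene 0.93 [0.6292 0.1308 0.0752] [351. 261.]
ball_finial side 0.73 [0.6037 0.1154 0.0742] [253. 150.]
ball_finial side 0.27 [ 0.5111 -0.2862  0.0524] [330. 246.]
ball_finial side 0.27 [ 0.5237 -0.298   0.0132] [335. 254.]
spear_finial scene 0.59 [0.6393 0.0259 0.0677] [300. 256.]
spear_finial side 0.72 [0.6261 0.011  0.0714] [282. 164.]
drum_finial scene 0.97 [0.6118 0.2368 0.0717] [404. 269.]
drum_finial scene 0.55 [ 0.5359 -0.2868  0.054 ] [185. 202.]
drum_finial side 0.65 [0.5969 0.2291 0.0776] [227. 132.]
tongs scene 0.92 [ 0.223  -0.3925  0.0176] [201. 142.]
tongs scene 0.7 [ 0.5334 -0.2906  0.0511] [184. 202.]
tongs scene 0.58 [ 0.3742 -0.0336  0.0135] [306. 197.]
tongs side 0.94 [ 0.3552 -0.064   0.0254] [234. 237.]
tongs side 0.8 [ 0.2016 -0.4044  0.0253] [281. 355.]
tongs side 0.78 [ 0.5093 -0.2869  0.0535] [330. 246.]
lacquer_jar scene 0.65 [ 0.7783 -0.2349  0.0496] [156. 279.]
lacquer_jar scene 0.29 [0.6267 0.1289 0.0732] [350. 261.]
lacquer_jar scene 0.27 [ 0.5489 -0.2547  0.0492] [196. 210.]
lacquer_jar side 0.81 [ 0.742  -0.2525  0.0523] [373. 194.]
rack sc
[... 332 characters left out ...]
cene 0.8 [ 0.2229 -0.392   0.0169] [201. 142.]
tongs_grip side 0.86 [ 0.2035 -0.4027  0.0224] [281. 355.]
tongs_grip side 0.81 [ 0.5072 -0.2902  0.0548] [330. 247.]
tongs_grip side 0.75 [ 0.3534 -0.0648  0.0266] [233. 237.]
tongs_tips scene 0.85 [ 0.3703 -0.0342  0.0156] [306. 196.]
tongs_tips scene 0.78 [ 0.2266 -0.3969  0.0189] [199. 142.]
tongs_tips scene 0.61 [ 0.531  -0.2887  0.0505] [186. 202.]
tongs_tips side 0.95 [ 0.1984 -0.4031  0.0229] [280. 356.]
tongs_tips side 0.76 [ 0.352  -0.0669  0.0195] [233. 239.]
tongs_tips side 0.63 [ 0.5117 -0.2878  0.059 ] [331. 244.]
ball_centre scene 0.64 [0.6246 0.1263 0.0698] [349. 261.]
ball_centre side 0.53 [0.608  0.1229 0.0743] [253. 148.]
1.15
```

```bash
python3 - <<'E'
import cv2,numpy as np
a=cv2.imread("pics/scene0.png")[165:255,135:245]; b=cv2.imread("pics/side0.png")[205:285,285:385]
a=cv2.resize(a,(396*1,324),interpolation=cv2.INTER_CUBIC); b=cv2.resize(b,(400,320),interpolation=cv2.INTER_CUBIC)
b=np.vstack([b,np.zeros((4,400,3),np.uint8)])
a2=cv2.imread("pics/scene0.png")[230:300,265:435]; b2=cv2.imread("pics/side0.png")[115:195,200:305]
a2=cv2.resize(a2,(396,260),interpolation=cv2.INTER_CUBIC); b2=cv2.resize(b2,(400,260),interpolation=cv2.INTER_CUBIC)
cv2.imwrite("pics/crop0.png",np.vstack([np.hstack([a,b]),np.hstack([a2,b2])]))
E
```

```text
(no output)
```

View pics/crop0.png

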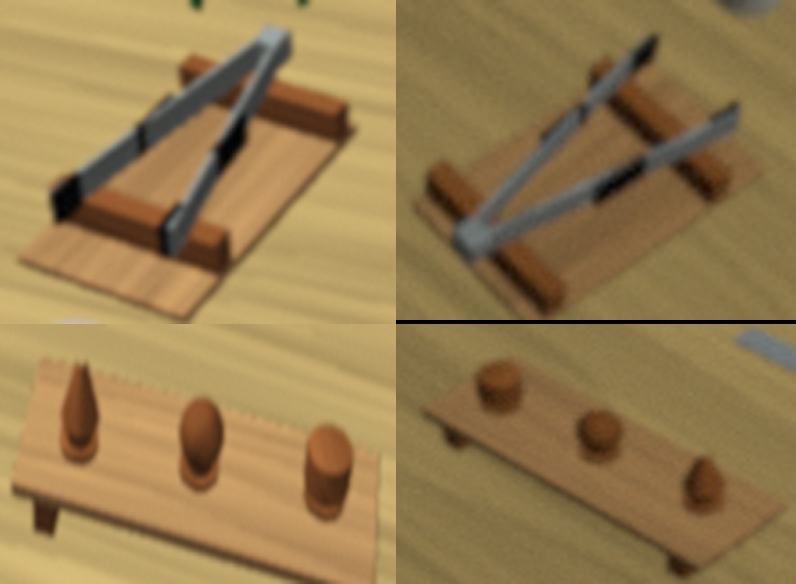

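```bash
python3 - <<'E'
from h import *
np.set_printoptions(precision=4,suppress=True)
s=P("scene");d=P("side");w=P("wrist")
for n,a,b in [("tail",(210.8,175.6),(303.5,264.5)),("tipL?",(153,219),(369.75,235)),("tipL2",(153,219),(348.5,217.5)),("tipR",(182.8,228.9),(348.5,217.5)),
 ("ball",(351,260),(253,149)),("jarlid",(155.5,264),(376,186)),
 ("green1a",(284,173),(229,264)),]:
    print(n,*tri([(s,a),(d,b)]))
print("cam pos",-w[1].T@w[2])
from scipy.spatial.transform import Rotation as Ro
o=robot.observe();Rt=Ro.from_euler("xyz",o["tool_rot"]).as_matrix()
print("cam in tool",Rt.T@(-w[1].T@w[2]-o["tool_pos"]),"\n",Rt.T@w[1].T)
for c,l in [("scene","tongs"),("side","tongs")]:
    for r in robot.masks_of(c,l): 
        ys,xs=np.nonzero(r["mask"]); print(c,r["score"],xs.mean(),ys.mean(),len(xs),xs.min(),xs.max(),ys.min(),ys.max())
E
```

```text
tail [ 0.4141 -0.2761  0.052 ] 0.0013608997132943136
tipL? [ 0.6151 -0.3354  0.051 ] 0.007057096100626858
tipL2 [ 0.6228 -0.2907  0.0747] 0.038796184883597706
tipR [ 0.6229 -0.2548  0.0499] 0.004554955009233357
ball [0.613  0.128  0.0632] 0.0011947885777769218
jarlid [ 0.7587 -0.2453  0.0709] 0.003162198316690266
green1a [ 0.29   -0.1177  0.0145] 0.0007177380791780716
cam pos [0.1036 0.5211 0.3852]
cam in tool [ 0.0828 -0.0002 -0.1445] 
 [[ 0.     -0.9529 -0.3032]
 [ 1.     -0.0001  0.0003]
 [-0.0003 -0.3032  0.9529]]
scene 0.83 186.01436265709157 202.6858168761221 1114 148 215 173 236
scene 0.72 305.5207792207792 196.6974025974026 770 281 338 171 228
scene 0.71 199.93446601941747 142.51941747572815 412 187 218 121 167
side 0.91 279.1046511627907 350.3504983388704 602 259 310 305 393
side 0.88 331.0849753694581 244.63546798029557 812 299 370 213 270
side 0.62 235.14527027027026 239.17905405405406 296 220 249 203 268
side 0.27 332.9853321829163 253.13287316652287 2318 290 375 219 286
```

Candidates for the tongs are the grey one at scene (185,205), green at (205,145) and green at (310,198). I choose the grey one, since it lies on the rest and matches the description in the crop. Candidates for the ball are the middle finial (351,260), the pointed one (300,252) and the flat-topped one (405,268). I choose the middle one, which is round.

Next I move over the tongs by way of an arc.

```bash
python3 -m creep '[[[-12,-7,0,0,0,0,1],[-24,-14,0,0,0,0,1],[-36,-21,0,0,0,0,1],[-43,-26,0,0,0,0,1],[-44,-30,0,0,0,0,1],[-43,-34,0,0,0,0,1],[-43,-40,0,0,0,-8,1],[-44,-45,0,0,0,-15,1]]]'
```

```text
time: 2.05
tool_pos: [0.3811, 0.1678, 0.2409]
tool_rot: [3.141, 0.001, 3.031]
contact_force: [0.3, -0.1, -0.0]
opening: 0.0918
```

```bash
python3 -m creep '[[[-20.3,-43.5,2,0,0,-1,1],[-20.3,-43.5,2,0,0,-1,1],[-20.3,-43.5,2,0,0,-1,1],[-20.3,-43.5,2,0,0,-1,1],[-20.3,-43.5,2,0,0,-1,1],[-20.3,-43.5,2,0,0,-1,1],[-20.3,-43.5,2,0,0,-1,1],[-20.3,-43.5,2,0,0,-1,1]]]'
python3 -m creep '[[[0,0,0,0,0,0,1]]]'
```

```text
time: 2.85
tool_pos: [0.5089, -0.2111, 0.2243]
tool_rot: [3.141, 0.001, 3.048]
contact_force: [1.9, -0.3, 1.1]
opening: 0.0919
time: 2.95
tool_pos: [0.5098, -0.2164, 0.2233]
tool_rot: [-3.14, 0.002, 3.044]
contact_force: [0.3, 0.9, 0.3]
opening: 0.0918
```

```bash
cat >> h.py <<'E'
import pickle
def snap(name,c="wrist"):
    p=P(c); o=robot.observe(); im=robot.read_camera(c)
    cv2.imwrite(f"pics/{name}.png",im[:,:,::-1]); pickle.dump((p,o),open(f"pics/{name}.pkl","wb"))
    return p,im
def load(name): return pickle.load(open(f"pics/{name}.pkl","rb"))[0]
E
python3 -c "
from h import *
snap('wA')"
python3 -m creep '[[[-2.5,-7,2,0,0,0,1],[-2.5,-7,2,0,0,0,1],[-2.5,-7,2,0,0,0,1],[-2.5,-7,2,0,0,0,1]]]'
python3 -c "
from h import *
snap('wB')"
```

```text
time: 3.4
tool_pos: [0.5268, -0.2849, 0.2031]
tool_rot: [3.14, -0.001, 3.044]
contact_force: [-0.6, 0.8, 0.0]
opening: 0.0917
```

View pics/wA.png

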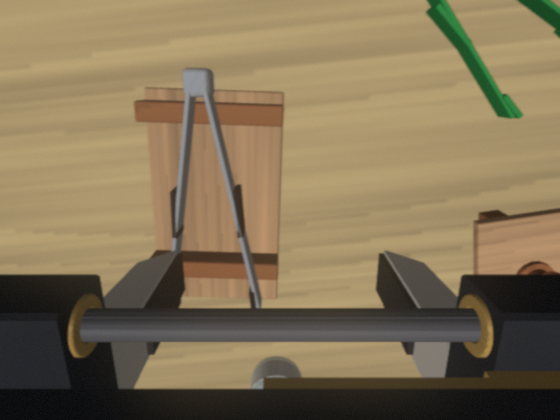

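View pics/wB.png

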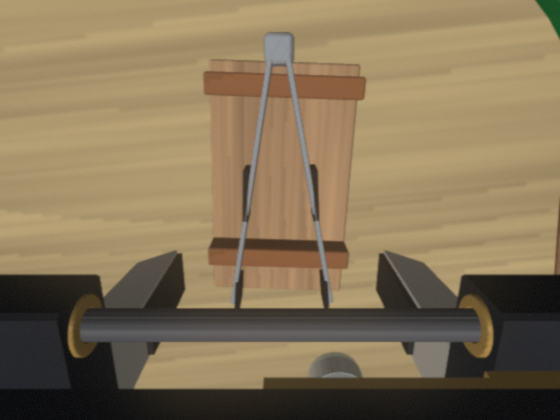

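```bash
python3 - <<'E'
import cv2,numpy as np
a=cv2.imread("pics/wA.png")[60:315,120:290]; b=cv2.imread("pics/wB.png")[25:315,200:350]
a=cv2.resize(a,None,fx=2.2,fy=2.2,interpolation=cv2.INTER_CUBIC)[:600]; b=cv2.resize(b,None,fx=2,fy=2,interpolation=cv2.INTER_CUBIC)
H=600
pad=lambda i:np.vstack([i,np.zeros((H-i.shape[0],i.shape[1],3),np.uint8)])
cv2.imwrite("pics/crop1.png",np.hstack([pad(a),pad(b)]))
E
```

```text
(no output)
```

View pics/crop1.png

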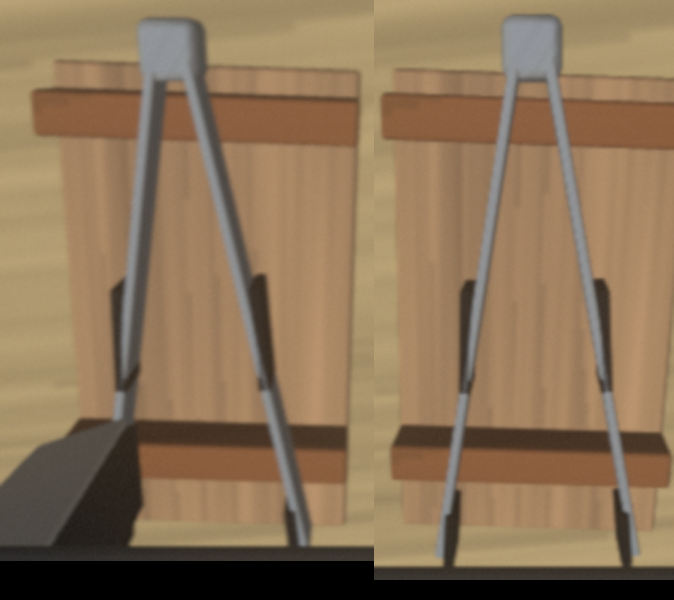

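```bash
python3 - <<'E'
from h import *
np.set_printoptions(precision=4,suppress=True)
A=load('wA');B=load('wB')
R={}
for n,a,b in [("tail",(197.7,69.5),(279.5,33.5)),("Rfar",(240.5,185.5),(316,165.5)),("Lfar",(171.4,190.5),(244.5,166.5)),("Rnear",(242.7,236.4),(317.5,220)),("Lnear",(173.6,237.3),(244.5,221))]:
    R[n],e=tri([(A,a),(B,b)]); print(n,R[n],round(e,4))
far=(R["Rfar"]+R["Lfar"])/2; near=(R["Rnear"]+R["Lnear"])/2
g=(far+near)/2; ax=g-R["tail"]; print("grip",g,"len",np.linalg.norm(ax[:2]),"yaw",np.arctan2(ax[1],ax[0]), np.linalg.norm((R["Rfar"]-R["Lfar"])[:2]))
# B alone on plane z=0.060
def onz(p,uv,z):
    K,Rr,t=p; d=Rr.T@np.linalg.solve(K,[*uv,1]); c=-Rr.T@t; return c+d*(z-c[2])/d[2]
for p,pts in ((B,[(279.5,33.5),(316,165.5),(244.5,166.5),(317.5,220),(244.5,221),(223+200-374/2+0,0)]),):
    q=[onz(p,u,0.060) for u in pts[:5]]
    m=(q[1]+q[2]+q[3]+q[4])/4; v=m-q[0]; print(q[0],m,np.linalg.norm(v[:2]),np.arctan2(v[1],v[0]))
tl=onz(B,((440-374)/2+200,555/2+25),0.06);tr=onz(B,((637-374)/2+200,553/2+25),0.06);m2=(tl+tr)/2;v=m2-q[0];print("tip",tl,tr,np.linalg.norm(v[:2]),np.arctan2(v[1],v[0]))
print(proj(B,[0.5268,-0.2849,0.06]))
o=robot.observe();print(o["tool_pos"],o["tool_rot"],o["time"])
E
```

```text
tail [ 0.4061 -0.2732  0.05  ] 0.0005
Rfar [ 0.5081 -0.2526  0.0404] 0.0005
Lfar [ 0.5007 -0.3101  0.0595] 0.0013
Rnear [ 0.5529 -0.2554  0.0519] 0.0
Lnear [ 0.5448 -0.316   0.0596] 0.0002
grip [ 0.5266 -0.2835  0.0529] len 0.12098872357133539 yaw -0.08534904465626511 0.057969236034593696
[ 0.4071 -0.2734  0.06  ] [ 0.5247 -0.2841  0.06  ] 0.11811973919434333 -0.09012952865362427
tip [ 0.6202 -0.3358  0.06  ] [ 0.6278 -0.2487  0.06  ] 0.21772653503824466 -0.08663466602486919
[279.8441 196.474 ]
[ 0.527  -0.2845  0.2035] [3.1405 0.     3.0452] 3.45
```

The wrist views agree: tail at (279,46) and pads at (248,193) and (314,192) in view B. That puts the grip at about (0.527, -0.284) with yaw -0.088, and heights of about 0.05 match the text. I descend now.

```bash
python3 -m creep '[[[0,0.1,5,0,0,-0.5,1],[0,0.1,10,0,0,-0.5,1],[0,0.1,14,0,0,-0.5,1],[0,0.1,16,0,0,-0.5,1],[0,0.1,16,0,0,-0.5,1],[0,0.1,16,0,0,-0.5,1],[0,0.1,16,0,0,-0.5,1]]]' 15
python3 -c "
from h import *
snap('wC');snap('sC','side')"
```

```text
time: 4.15
tool_pos: [0.5283, -0.2834, 0.0458]
tool_rot: [-3.141, 0.003, 3.055]
contact_force: [0.3, 0.9, 0.3]
opening: 0.0915
```

View pics/wC.png

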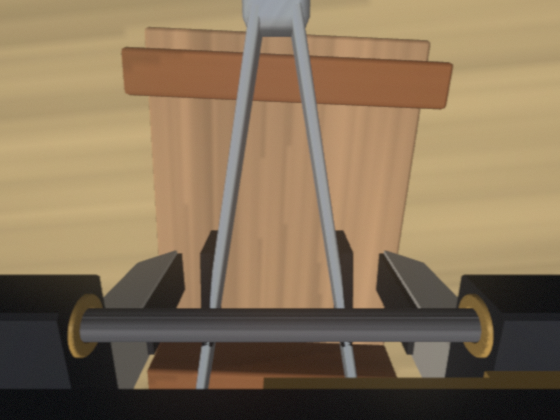

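View pics/sC.png

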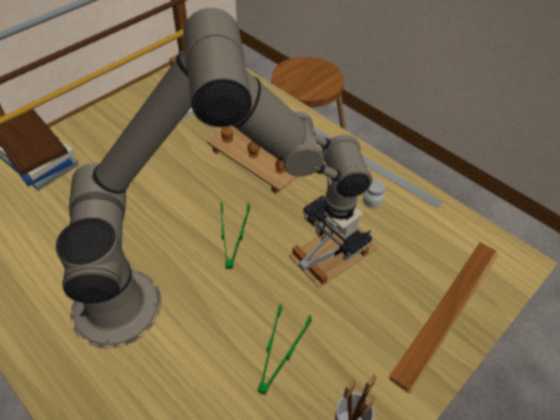

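The jaws straddle the grip pads (pads at columns 210 and 342, fingers at 183 and 378), centred. I close partly, to 57 mm.

```bash
python3 -m creep '[[[0,0,0.25,0,0,0,0.5],[0,0,0.25,0,0,0,0.24],[0,0,0.25,0,0,0,0.24],[0,0,0.25,0,0,0,0.24],[0,0,0.25,0,0,0,0.24],[0,0,0.25,0,0,0,0.24],[0,0,0.25,0,0,0,0.24],[0,0,0.25,0,0,0,0.24]]]' 15
```

```text
time: 5.05
tool_pos: [0.5281, -0.2838, 0.0431]
tool_rot: [-3.141, 0.003, 3.054]
contact_force: [-0.3, -0.7, 0.4]
opening: 0.0573
```

```bash
python3 -m creep '[[[0,0,-1,0,0,0,0.24],[0,0,-3,0,0,0,0.24],[0,0,-6,0,0,0,0.24],[0,0,-9,0,0,0,0.24],[0,0,-12,0,0,0,0.24],[0,0,-14,0,0,0,0.24],[0,0,-14,0,0,0,0.24],[0,0,-14,0,0,0,0.24]]]'
python3 -c "
from h import *
snap('wD');snap('sD','side');snap('cD','scene')"
```

```text
time: 5.85
tool_pos: [0.5274, -0.2834, 0.1828]
tool_rot: [-3.141, 0.003, 3.054]
contact_force: [0.0, -0.5, -0.6]
opening: 0.057
```

View pics/wD.png

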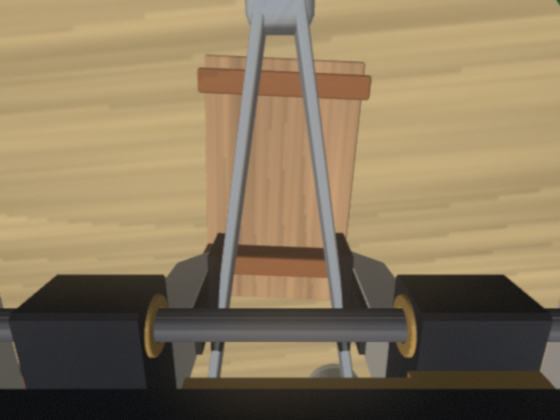

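```bash
python3 - <<'E'
import cv2,numpy as np
a=cv2.imread("pics/cD.png")[100:310,120:330]; b=cv2.imread("pics/sD.png")[100:310,250:460]
cv2.imwrite("pics/crop2.png",cv2.resize(np.hstack([a,b]),(800,400),interpolation=cv2.INTER_CUBIC))
E
```

```text
(no output)
```

View pics/crop2.png

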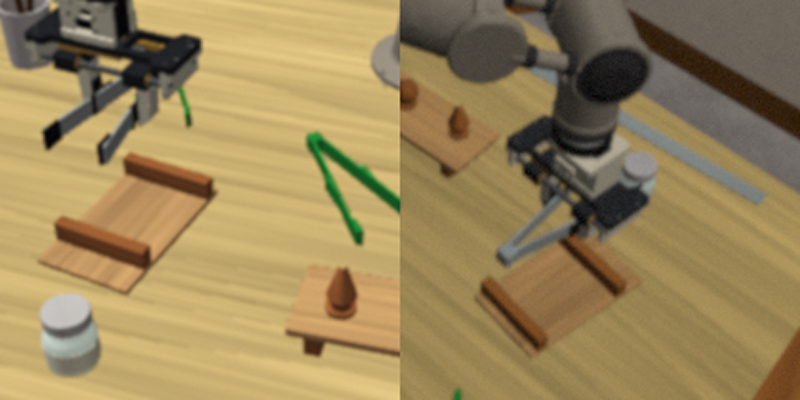

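The tongs are off the rest, held level at 57 mm. Next I refine the ball, rack row and tip positions.

```bash
python3 - <<'E'
from h import *
np.set_printoptions(precision=4,suppress=True)
s=P("scene");d=P("side")
C={}
for c,p in (("scene",s),("side",d)):
    for l in ("ball_finial","spear_finial","drum_finial"):
        for r in robot.masks_of(c,l)[:3]:
            ys,xs=np.nonzero(r["mask"]); print(c,l,round(r["score"],2),len(xs),xs.min(),xs.max(),ys.min(),ys.max())
            if l=="ball_finial" and r["score"]>.5 and c not in C:
                for y in range(ys.min(),ys.max()+1): print(y,xs[ys==y].min(),xs[ys==y].max(),end="; ")
                print(); C[c]=1
print(robot.observe()["time"])
E
python3 - <<'E'
import cv2,numpy as np
a=cv2.imread("pics/cD.png")[240:280,330:370]; b=cv2.imread("pics/side0.png")[130:170,235:275]
cv2.imwrite("pics/crop3.png",cv2.resize(np.hstack([a,b]),(800,400),interpolation=cv2.INTER_CUBIC))
E
```

```text
scene ball_finial 0.55 386 341 359 251 275
251 347 354; 252 345 355; 253 344 356; 254 343 357; 255 342 358; 256 342 358; 257 342 359; 258 342 359; 259 342 359; 260 342 359; 261 342 359; 262 342 359; 263 342 359; 264 342 358; 265 342 358; 266 342 357; 267 341 357; 268 341 357; 269 341 357; 270 341 357; 271 342 357; 272 343 357; 273 344 356; 274 345 355; 275 347 352; 
scene spear_finial 0.82 324 291 306 241 267
scene spear_finial 0.21 780 142 191 141 186
scene drum_finial 0.96 450 395 415 257 283
side ball_finial 0.47 175 247 259 141 157
side spear_finial 0.61 155 275 285 155 172
side drum_finial 0.46 179 221 232 126 142
6.3
```

View pics/crop3.png

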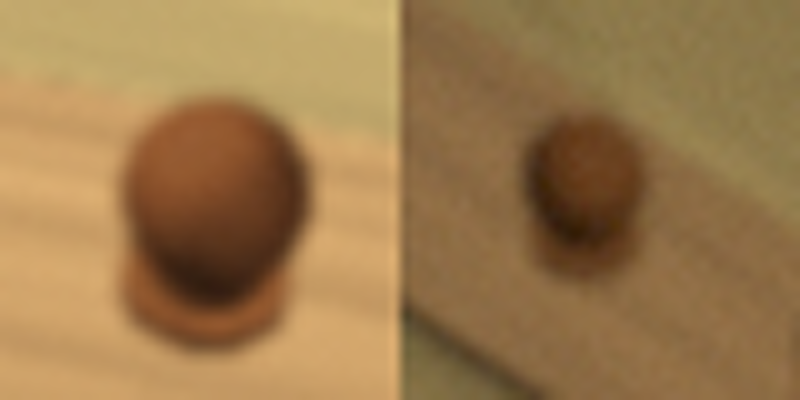

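```bash
python3 - <<'E'
from h import *
np.set_printoptions(precision=4,suppress=True)
s=P("scene");d=P("side")
b,e=tri([(s,(351,258.5)),(d,(253,147))]);print("ball",b,e)
# foot lowest point centre -> check; rack edges
o=robot.observe()
from scipy.spatial.transform import Rotation as Ro
Rt=Ro.from_euler("xyz",o["tool_rot"]).as_matrix()
# predicted tips
tips=o["tool_pos"]+Rt@[-0.088+0.001,0,-0.005]; print("tips pred",tips,proj(s,tips))
th=-0.088
for L in (-0.033-.0045,0.033+.0045):
    q=tips+np.array([np.cos(th),np.sin(th),0])*.013+np.array([-np.sin(th),np.cos(th),0])*L; print(proj(s,q+[0,0,.012]),proj(s,q-[0,0,.012]))
# spear/drum foot for rack direction
for n,a,c in (("spear",(299,254),(280,163.5)),("drum",(405,270),(226.5,134))):
    print(n,*tri([(s,a),(d,c)]))
E
python3 - <<'E'
import cv2,numpy as np
a=cv2.imread("pics/cD.png")[115:200,120:230]
cv2.imwrite("pics/crop4.png",cv2.resize(a,None,fx=6,fy=6,interpolation=cv2.INTER_CUBIC))
b=cv2.imread("pics/scene0.png")[235:310,265:435]
cv2.imwrite("pics/crop5.png",cv2.resize(b,None,fx=4.5,fy=4.5,interpolation=cv2.INTER_CUBIC))
E
```

```text
ball [0.6148 0.1286 0.0697] 3.0155978935855262e-05
tips pred [ 0.6142 -0.2912  0.1878] [160.7705 173.4569]
[141.3209 167.8378] [143.0075 177.182 ]
[172.1109 176.2372] [173.4179 185.6558]
spear [0.6289 0.0218 0.063 ] 0.0008537591882965166
drum [0.6019 0.2399 0.06  ] 0.0009754547526990402
```

View pics/crop4.png

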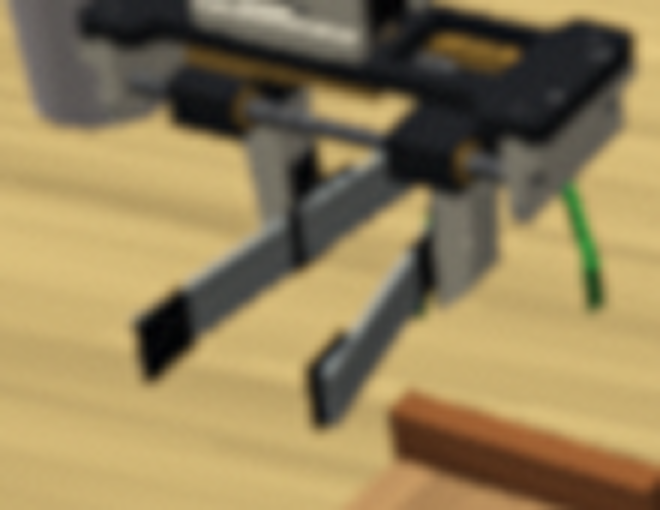

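View pics/crop5.png

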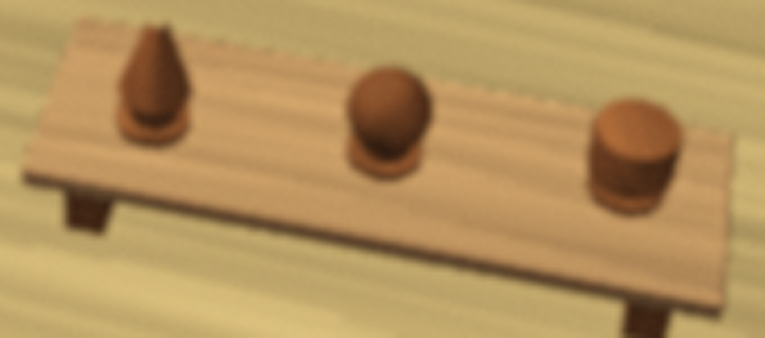

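Ball centre is at (0.615, 0.129, 0.070), and the tips project within about 2 px of the rendering. I carry the tongs high to a point short of the rack, turning 12° to line up with the rack's x axis.

```bash
python3 -m creep '[[[1,2,0,0,0,-1,0.24],[3,5,0,0,0,-2,0.24],[5,9,0,0,0,-4,0.24],[7,13,0,0,0,-6,0.24],[9,17,0,0,0,-8,0.24],[11,21,0,0,0,-10,0.24],[11.2,25,0,0,0,-12,0.24],[11.2,28,0,0,0,-12,0.24]]]'
python3 -m creep '[[[0,4,0,0,0,0,0.24],[0,7,0,0,0,0,0.24],[0,9,0,0,0,0,0.24],[0,9,0,0,0,0,0.24],[0,9,0,0,0,0,0.24],[0,9,0,0,0,0,0.24]]]'
```

```text
time: 7.1
tool_pos: [0.4397, 0.0071, 0.1826]
tool_rot: [-3.141, 0.003, -3.018]
contact_force: [0.9, -0.2, 0.0]
opening: 0.057
time: 7.7
tool_pos: [0.4289, 0.0956, 0.1825]
tool_rot: [-3.141, 0.003, -3.019]
contact_force: [0.6, 0.1, -1.0]
opening: 0.0571
```

```bash
python3 -m creep '[[[-1,0.5,2,0,0,0,0.24],[-2,1,5,0,0,0,0.24],[-2.1,1,8,0,0,0,0.24],[-2.1,1,10.5,0,0,0,0.24],[-2.1,1,11.7,0,0,0,0.24],[-2.1,1,11.7,0,0,0,0.24],[-2.1,1,11.7,0,0,0,0.24]]]'
python3 -c "
from h import *
snap('wE');snap('sE','side');snap('cE','scene')
a=cv2.imread('pics/cE.png')[180:300,270:430]; b=cv2.imread('pics/sE.png')[100:220,180:340]
cv2.imwrite('pics/crop6.png',cv2.resize(np.vstack([a,b]),(800,1200),interpolation=cv2.INTER_CUBIC)[::1][:600]);cv2.imwrite('pics/crop7.png',cv2.resize(b,(800,600),interpolation=cv2.INTER_CUBIC))
"
```

```text
time: 8.4
tool_pos: [0.4493, 0.1073, 0.0658]
tool_rot: [-3.14, 0.003, -3.02]
contact_force: [0.3, 0.2, -1.4]
opening: 0.0571
```

View pics/crop6.png

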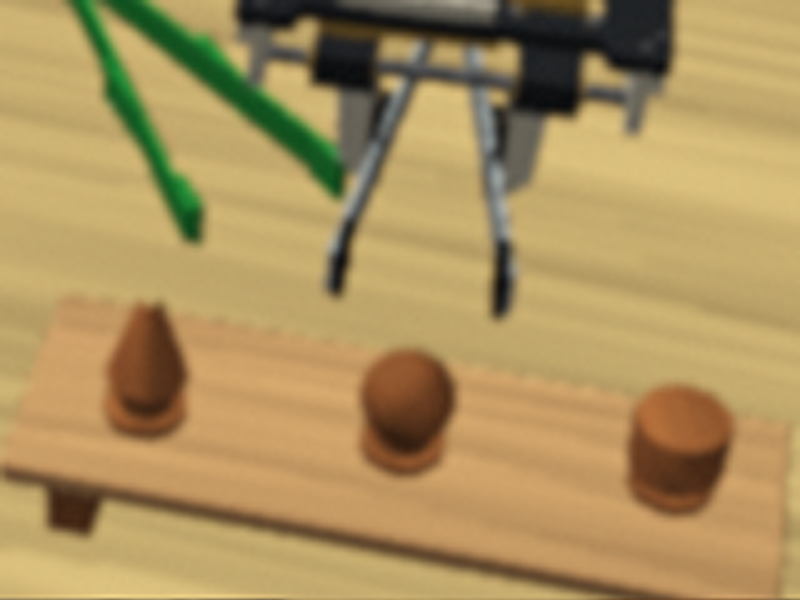

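View pics/crop7.png

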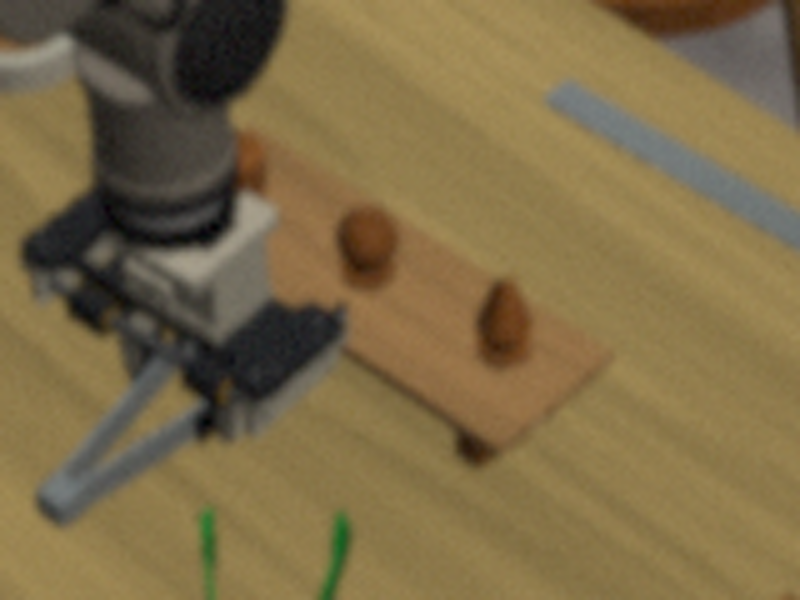

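```bash
python3 - <<'E'
from h import *
np.set_printoptions(precision=1,suppress=True)
s=P("scene");o=robot.observe()
ph=0.1225;u=np.array([np.cos(ph),np.sin(ph),0]);v=np.array([-u[1],u[0],0])
t=o["tool_pos"]+.087*u+[0,0,.005]
for L in(-.033,-.042,.033,.042):
    q=t+.013*u+v*L; print(L,proj(s,q+[0,0,.012]),proj(s,q-[0,0,.012]))
print("tips",np.round(t,4),"mid end",proj(s,t+.013*u), "ball reproj",proj(s,[.6148,.1286,.0697]), "shift", np.round((np.array([.6148,.1286,.0697])-t)@np.c_[u,v,[0,0,1]],4))
E
```

```text
-0.033 [338.7 230.5] [337.8 238.8]
-0.042 [334.5 229.9] [333.7 238.2]
0.033 [369.5 234.6] [368.2 242.9]
0.042 [373.7 235.2] [372.4 243.5]
tips [0.5 0.1 0.1] mid end [353.5 236.7] ball reproj [351.  258.5] shift [ 0.1  0.  -0. ]
```

The tips match the projection within 1 px (left end (336.7,239), right end (369.5,243)), the tool is 1 mm off laterally, and the remaining advance is 80 mm. I advance.

```bash
python3 -m creep '[[[-1,0.1,0.1,0,0,0,0.24],[-2.5,0.1,0.1,0,0,0,0.24],[-4,0.1,0.1,0,0,0,0.24],[-5.5,0.1,0.1,0,0,0,0.24],[-7,0.1,0.1,0,0,0,0.24],[-8,0.1,0.1,0,0,0,0.24],[-8,0.1,0.1,0,0,0,0.24],[-8,0.1,0.1,0,0,0,0.24]]]'
python3 -c "
from h import *
snap('sF','side');snap('cF','scene')
a=cv2.imread('pics/cF.png')[180:300,270:430]; b=cv2.imread('pics/sF.png')[100:220,180:340]
cv2.imwrite('pics/crop8.png',cv2.resize(a,(800,600),interpolation=cv2.INTER_CUBIC));cv2.imwrite('pics/crop9.png',cv2.resize(b,(800,600),interpolation=cv2.INTER_CUBIC))
"
```

```text
time: 9.35
tool_pos: [0.5286, 0.1186, 0.0658]
tool_rot: [-3.14, 0.004, -3.019]
contact_force: [-0.8, 0.5, -1.2]
opening: 0.0572
```

View pics/crop8.png

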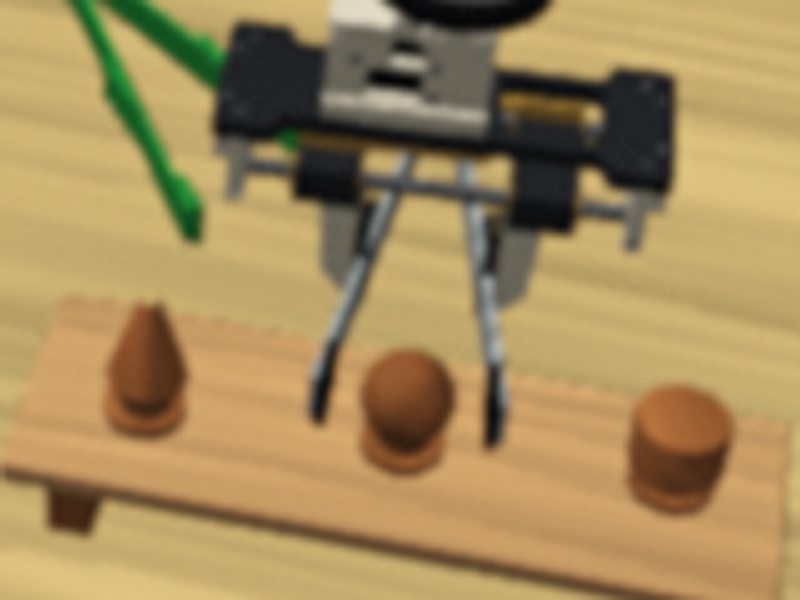

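View pics/crop9.png

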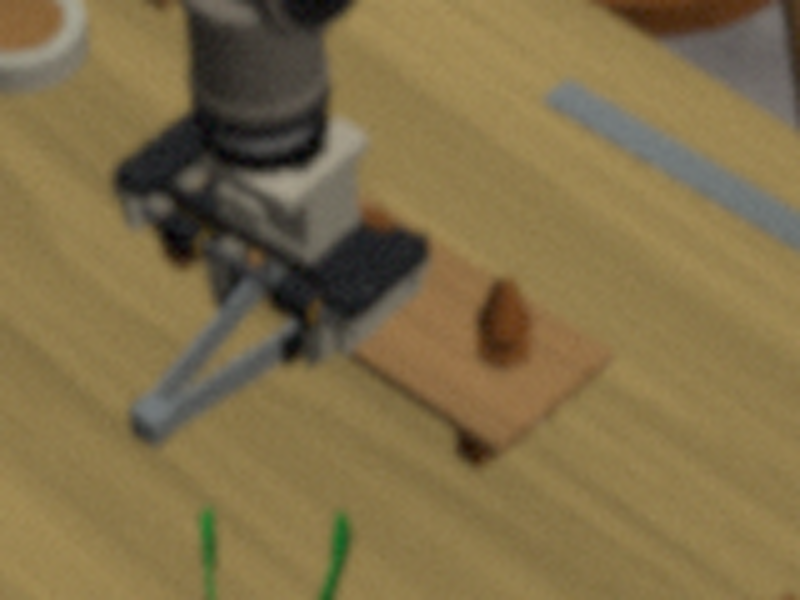

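The ball at (408,395) in the crop sits between the tip pads at (320,383) and (495,405), so it is well centred. I close gradually.

```bash
python3 -m creep '[[[0,0,0,0,0,0,0.15],[0,0,0,0,0,0,0.08],[0,0,0,0,0,0,0.03],[0,0,0,0,0,0,-0.02],[0,0,0,0,0,0,-0.06],[0,0,0,0,0,0,-0.1],[0,0,0,0,0,0,-0.2],[0,0,0,0,0,0,-0.4]]]' 35
python3 -m creep '[[[0,0,0,0,0,0,-1],[0,0,0,0,0,0,-1],[0,0,0,0,0,0,-1],[0,0,0,0,0,0,-1]]]' 35
python3 -c "
from h import *
snap('cG','scene')
a=cv2.imread('pics/cG.png')[180:300,270:430]
cv2.imwrite('pics/crop10.png',cv2.resize(a,(800,600),interpolation=cv2.INTER_CUBIC))
"
```

```text
time: 10.25
tool_pos: [0.5282, 0.1185, 0.0659]
tool_rot: [-3.14, 0.004, -3.019]
contact_force: [0.6, -0.4, -0.5]
opening: 0.0434
time: 10.65
tool_pos: [0.5282, 0.1185, 0.0659]
tool_rot: [-3.14, 0.004, -3.019]
contact_force: [-0.3, -1.0, -1.0]
opening: 0.0432
```

View pics/crop10.png

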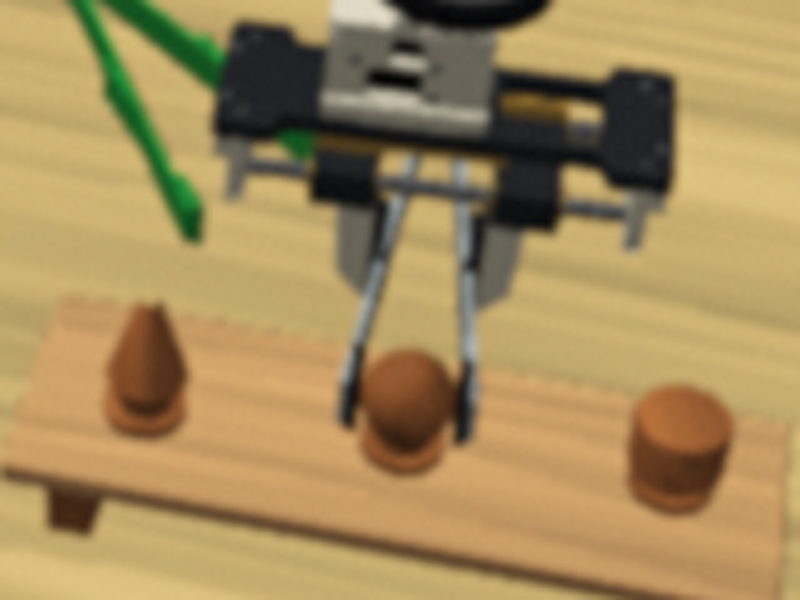

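The tips now hold the ball (tips at (350,390) and (465,405), opening 43 mm, ball still upright). I lift slowly.

```bash
python3 -m creep '[[[0,0,-0.5,0,0,0,-1],[0,0,-1.5,0,0,0,-1],[0,0,-3,0,0,0,-1],[0,0,-4.5,0,0,0,-1],[0,0,-6,0,0,0,-1],[0,0,-8,0,0,0,-1],[0,0,-10,0,0,0,-1],[0,0,-11.5,0,0,0,-1]]]'
python3 -m creep '[[[0,0,-1,0,0,0,-1],[0,0,-1.3,0,0,0,-1],[0,0,-1.3,0,0,0,-1],[0,0,-1.3,0,0,0,-1],[0,0,-1.3,0,0,0,-1],[0,0,-1.3,0,0,0,-1],[0,0,-1.3,0,0,0,-1],[0,0,-1.3,0,0,0,-1]]]'
python3 -c "
from h import *
snap('cH','scene');snap('sH','side')
a=cv2.imread('pics/cH.png')[160:300,270:430]; b=cv2.imread('pics/sH.png')[60:200,180:340]
cv2.imwrite('pics/crop11.png',cv2.resize(np.hstack([a,b]),(800,350),interpolation=cv2.INTER_CUBIC))
"
```

```text
time: 11.5
tool_pos: [0.528, 0.1187, 0.1831]
tool_rot: [-3.14, 0.006, -3.019]
contact_force: [-0.0, 1.0, -1.5]
opening: 0.0432
time: 12.3
tool_pos: [0.5279, 0.1187, 0.1959]
tool_rot: [-3.14, 0.006, -3.019]
contact_force: [-0.2, -0.6, -1.2]
opening: 0.0433
```

View pics/crop11.png

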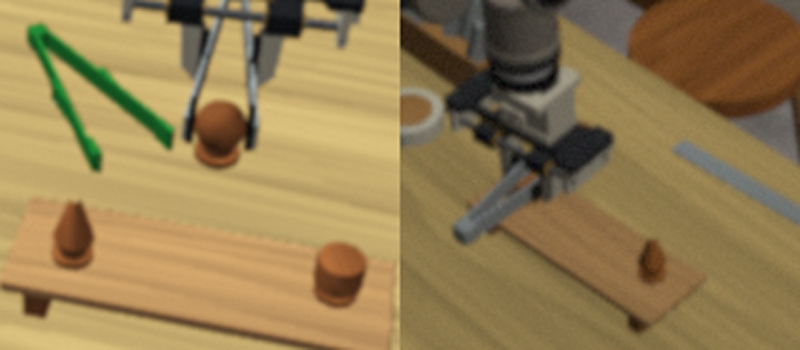

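```bash
python3 -m creep '[[[0,0,0,0,0,0,-1],[0,0,0,0,0,0,-1],[0,0,0,0,0,0,-1],[0,0,0,0,0,0,-1],[0,0,0,0,0,0,-1]]]'
python3 - <<'E'
from h import *
s,im=snap('cI','scene')
a=cv2.imread('pics/cH.png');b=cv2.imread('pics/cI.png')
print(cv2.absdiff(a,b)[180:250,330:390].max(), "expected px",proj(s,[.6142,.1292,.1999]))
for r in robot.look_for("scene","ball_finial")[:2]: print(r["score"],toworld(s,r["centre"]),proj(s,toworld(s,r["centre"])))
for l in("spear_finial","drum_finial","lacquer_jar"):
    r=robot.look_for("scene",l)[0]; print(l,toworld(s,r["centre"]).round(3))
o=robot.observe();print(o["time"],abs(o["qvel"]).max())
E
```

```text
time: 12.9
tool_pos: [0.5279, 0.1187, 0.196]
tool_rot: [-3.14, 0.006, -3.019]
contact_force: [1.0, -0.4, -0.2]
opening: 0.0431
57 expected px [357.84383355 209.23252495]
0.84 [0.62687083 0.13155999 0.20394073] [357.98037552 211.8026497 ]
spear_finial [0.637 0.024 0.067]
drum_finial [0.614 0.237 0.073]
lacquer_jar [ 0.778 -0.235  0.047]
13.15 0.0012531827400549273
```

```bash
python3 - <<'E'
import cv2,numpy as np
a=cv2.imread('pics/cH.png');b=cv2.imread('pics/cI.png')
d=cv2.absdiff(a,b).max(2)
print("ball region mean",d[195:230,345:372].mean(),"bg",d[270:300,100:250].mean(),d[270:300,100:250].max())
cv2.imwrite('pics/crop12.png',cv2.resize(np.hstack([a[185:235,335:380],b[185:235,335:380]]),(720,400),interpolation=cv2.INTER_CUBIC))
E
```

```text
ball region mean 1.8137566137566137 bg 1.1608888888888889 4
```

View pics/crop12.png

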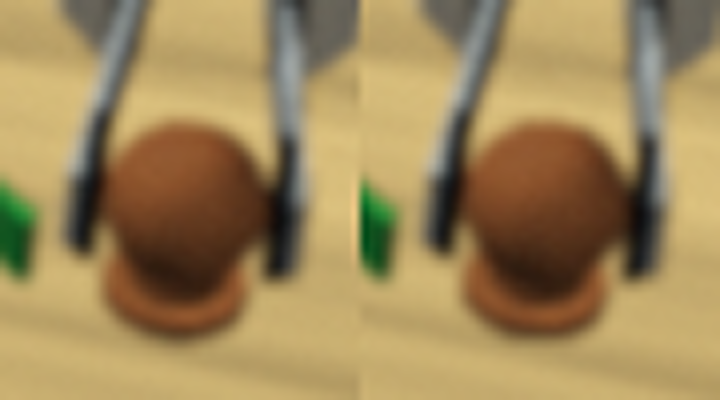

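Two pictures 0.65 s apart look the same to the eye: the ball hangs upright between the tip pads and is not moving. I hand in.

```bash
python3 -c "
from cell import robot
print(robot.hand_in())"
```

```text
the job is handed in; nothing more can be done
None
```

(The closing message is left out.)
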